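# Seat the kinematic stage top

## Robot

A 6-joint arm with a two-finger parallel gripper is mounted at the origin on a cart in front of the work surface, level with it; the furniture and walls round the work are solid. World frame = base frame: x ahead of the robot, y to its left, z up, the work surface at z = 0. Lengths are in m, angles in rad, forces in N, time in s.
With the tool pointing down it reaches from about 0.3 to 0.875 m from the base axis. Payload 6.4 kg.
Tool frame: the origin (TCP) lies on the centre line of the jaws, within the pads' length; the fingertips stand 14 mm ahead of it and the grasp point (between the pads) lies 5 mm behind it; z points along the fingers, y is the line along which they close (so a half turn about z gives the same grasp; the last joint's range is limited). The gripper opens to 85 mm and grips with 20 to 120 N. Pads are 22 mm wide; open, the fingers measure 114 mm over their backs; the gripper's body (76 mm by 85 mm) begins 54 mm behind the grasp point. The pads swing forward as they close: fully open they stand 13 mm farther back than shut.
Start: joints at [1.074, 0.181, 1.607, -0, 1.354, -0.206], TCP at [0.165, 0.551, 0.245] pointing down, gripper open.
Joint ranges: [-2.99, 2.99], [-0.89, 2.07], [0.3, 2.58], [-1.14, 4.28], [0, 2.63], [-3.12, 3.12]. Speed limits (rad/s): [2.57, 2.57, 3.01, 3.14, 3.14, 3.14].

## Interface

Orientations are given as a unit quaternion [x, y, z, w].
In Python, from plant import r gives the robot as it stands.
- The arm moves only by the tool jog_arm, never from a script. Its argument "rows" is a list of rows, each an object with "xyz": the shift along the tool's x, y, z as a fraction of full scale, a list of three; "rot": the turn, a rotation vector about the tool's x, y, z as a fraction of full scale, a list of three. In form: [{"xyz": [tx, ty, tz], "rot": [rx, ry, rz]}, ...]. A call has 1 to 20 rows; each row shifts and turns the commanded pose from where the row before left it, along the tool's axes as they then stand; what a row does not reach is not made up. Full scale, the value 1, is 0.5 m for a shift and 6 degrees for a turn. A row lasts 1/10 s, in which the tool goes at most 50 mm and 8.59 degrees, less where a joint would pass 70% of its speed; a pose out of reach is approached as far as the arm can. A call with a number of a shift or a turn outside -1 to 1 is refused whole. A call with a gripper value outside its range is refused whole. "hand" is the gripper command: -1 is fully open, 1 is shut, values between are in proportion, set as the call begins (left out, the last holds). The fingers move at their own pace and stop on an object; "newtons" is the grip in N (left out, the last holds). Time passes only in rows, so rows that do not move let the fingers close. It gives the time, the measured TCP pose, the force, the opening and the grip force at its end, in the units of the state.
- r.read_state(): the state, without advancing time (a new reading comes with each control period).
- r.get_image(name): name is "scene" or "top" or "wrist"; returns a dict with "color" (420x560x3 uint8, red, green, blue), "fovy" (degrees; the focal length in pixels is half the picture's height over the tangent of half this angle, whatever the lens; pixels are square), "cx", "cy" (the principal point, pixels), "R" (3x3) and "t" (3): a world point X has camera coordinates R X + t. Camera axes: x right, y down, z forward; pixel columns grow to the right and rows downward; lengths in m; the calibration is good to about 2 mm. A picture is of the moment at which its call begins. There is no depth.
- r.finish_job(): hands the job in; it is judged then, once.
The state is a dict: "time": time; "joints": joint angles; "qvel": joint speeds; "joint_efforts": joint torques, N m; "ee_pos": TCP position; "eef_rot": TCP orientation; "force": force on the tool from outside, world axes, zero at the start; "wrist_torque": the same for the moment, N m; "finger_gap": finger opening in m; "grasp_force": force on a finger pad.
Only numpy, scipy, OpenCV 4.12 (cv2) and the standard library are available. Lean on these libraries where they do the work, as an engineer would, in place of code of your own. Each camera call takes 0.05 s, during which the arm holds its last target. There are 200 camera calls.

## Task

Pick up the blue three-legged stage top by its black sprung knob and set it on the steel kinematic base so that its ball feet settle fully home in the cone, the groove and the flat; where the seat carriage is clamped along the base is not known, so rest the feet lightly on the rails and slide along them until they drop in. With the feet home, press the knob down about half of its spring travel to bed the stage top in, never pressing the spring to its stop nor loading the base hard, then let go. Leave the beaker, the brown bottle and the tape roll alone.

Things in the scene. Friction and masses are not known exactly. Their poses are not given: they have to be found in the camera images.
- stage: Blue stage top: rounded triangular plate on three ball feet, 0.3 to 0.5 kg in all. Origin under the knob's axis, level with the undersides of the balls; z up. The plate spans x -18 to 66, y -56 to 56, z 16 to 24 mm; centre of mass about 15 mm toward +x. It starts standing on a black rubber pad 150 x 150 x 6 mm.
- knob (a joint): How far the stage top's knob is pressed down, m: 0 free (as when it is carried or left alone), 0.014 at its hard stop. The spring takes 2 N to start and 0.5 N more for each mm.
- knob_grip (a point): Where to grip the knob, 60 mm above the stage origin when free. The knob is a black square block, 24 x 24 mm with sides along the stage's x and y, from 38 to 72 mm above the stage origin, on a steel stem; it slides straight down toward the plate when pressed and cannot turn or tilt. The plate's top is 36 mm below this point.
- cone_foot (a point): Underside of the ball foot for the cone, at (0, -42, 0) mm in the stage's frame. All three feet are polished steel balls of 12 mm diameter, sliding friction about 0.4, the ball's centre 6 mm above this point.
- groove_foot (a point): Underside of the ball foot for the groove, at (0, 42, 0) mm in the stage's frame.
- flat_foot (a point): Underside of the single ball foot for the flat seat, at (52, 0, 0) mm in the stage's frame.
- base: Kinematic base, fixed to the bench: dark plate 204 x 150 x 10 mm spanning x -97 to 107, y -75 to 75 mm of its frame, origin on the bench, with aluminium guides along x at its sides, 19.5 mm high. Between them a carriage with two rails and the seats is clamped (it does not yield) somewhere from -25 to +25 mm along the base's x from its middle place; its place is not reported.
- seat_mid (a point): Fixed on the base: where the stage's origin would lie when seated if the carriage were at its middle place, (0, 0, 38.65) mm in the base's frame. The true seated place is up to 25 mm from it along the base's x and not off in y. Seated, the stage is level, its axes along the base's, flat foot toward +x, origin 38.65 mm above the bench.
- cone_mid (a point): Fixed on the base at (0, -42, 42) mm: centre of the brass-rimmed cone's mouth if the carriage were at its middle place. The cone is sunk in the middle of the flat top of a steel rail along x, 124 mm long, 27 mm wide, top 42 mm above the bench; mouth 10.8 mm wide, walls 60 degrees steep. A ball drops 3.35 mm below the rail top; sliding on from there meets clear sideways resistance.
- groove_mid (a point): Fixed on the base at (0, 42, 42) mm: middle of the groove's mouth if the carriage were at its middle place. The brass V groove runs along y across the middle of a second rail like the first; mouth 10.8 mm wide in x, walls 60 degrees steep; a ball drops 3.35 mm.
- flat_mid (a point): Fixed on the base at (52, 0, 38.65) mm: centre of the flat seat if the carriage were at its middle place; a steel block 40 mm (x) by 24 mm (y), 38.65 mm above the bench. Cone, groove, flat and both rails shift together with the carriage.
- beaker: Clear 100 ml beaker, 53 mm wide, 67 mm high, standing; origin at the centre of its underside. Bystander.
- reagent_brown: Brown reagent bottle with a black cap, 48 mm wide, 90 mm high; origin at the centre of its underside. Bystander.
- tape_roll: Roll of paper tape lying flat, 75 mm wide, 24 mm high; origin at the centre of its underside. Bystander.
Mind the look-alikes: they are no part of the job. Of the things shaped like the stage, the blue one is meant.

How it is judged:
On the way, in this order (a step that is already met when the one before it is completed fails the run):
1. the stage top is lifted off the pad (height (world z) of stage above 0.03 m), for 0.1 s.
2. its feet home in the seats (as at the end), the knob is pressed down more than 4.5 mm for 0.2 s (x of stage in the frame of base between -0.029 and 0.029 m and y of stage in the frame of base between -0.003 and 0.003 m and z of stage in the frame of base between 0.03715 and 0.03995 m and x of flat_foot in the frame of base above 0.02 m and angle between the x axis of stage and the x axis of base, either way round below 0.05 rad and angle between stage's own z axis and vertical below 0.022 rad and value of joint knob above 0.0045 m), for 0.2 s.
At the end, for the whole second after the job is handed in: The stage top rests on the base, released and still (under 10 mm/s), knob free (under 2 mm): origin 37.15 to 39.95 mm above the bench, within 3 mm of the base's centre line and 29 mm of seat_mid along it, level within 0.022 rad, axes within 0.05 rad of the base's, flat foot toward the base's +x (x of stage in the frame of base between -0.029 and 0.029 m and y of stage in the frame of base between -0.003 and 0.003 m and z of stage in the frame of base between 0.03715 and 0.03995 m and x of flat_foot in the frame of base above 0.02 m and angle between the x axis of stage and the x axis of base, either way round below 0.05 rad and angle between stage's own z axis and vertical below 0.022 rad and value of joint knob below 0.002 m and linear speed of stage below 0.01 m/s and contact force between the fingers and stage below 0.1 N); the robot touches nothing.
It fails at once if the knob's spring is pressed to its stop (more than 13.3 mm) (value of joint knob above 0.0133 m).
It fails at once if the stage top loads the base with more than 25 N (contact force between stage and base above 25 N).
It fails at once if the beaker, the brown bottle or the tape roll is moved more than 20 mm (distance of any of beaker, reagent_brown, tape_roll from where it was at the start of the episode above 0.02 m).
It also fails if it takes over 51 s, if anything falls off the work surface, if the arm or the gripper's body presses on something with over 40 N, if the wrist force passes 120 N, or if a joint passes its speed limit or range.

## Working session

There is one attempt and no reset: what is moved stays moved. The work goes in short steps, Python scripts to look and compute and a tool call to move; the robot and the scene stay as the last step left them, time stands still between calls to the robot, and variables do not carry over. Pictures are saved under pics/ and viewed, at most 10 in all, crops included, and the job is handed in when it is done.

Besides the shell and the picture viewer there is one more tool, called after "Request:" as name(argument=value, ...), one argument or row to a line, values as JSON. jog_arm: Moves the arm, as the interface text tells. Its arguments: {"type":"object","properties":{"rows":{"type":"array"},"hand":{"type":"number"},"newtons":{"type":"number"}},"required":["rows"]}

```bash
mkdir -p pics; cat > h.py <<'E'
import numpy as np, cv2
from plant import r
def f(im): return im["color"].shape[0]/2/np.tan(np.radians(im["fovy"])/2)
def ray(im,u,v,z):
    R=np.array(im["R"]);t=np.array(im["t"]);d=R.T@np.array([(u-im["cx"])/f(im),(v-im["cy"])/f(im),1]);c=-R.T@t
    return c+d*(z-c[2])/d[2]
def proj(im,X):
    p=np.array(im["R"])@np.array(X)+np.array(im["t"]);return p[:2]/p[2]*f(im)+[im["cx"],im["cy"]]
def save(im,n): cv2.imwrite("pics/"+n,cv2.cvtColor(im["color"],cv2.COLOR_RGB2BGR))
E
python3 - <<'E'
from h import *
import pickle
a={n:r.get_image(n) for n in("scene","top")}
pickle.dump(a,open("a.pkl","wb"))
for n in a: save(a[n],n+".png"); R=np.array(a[n]["R"]);print(n,f(a[n]),(-R.T@a[n]["t"]).round(3),R[2].round(2))
print(r.read_state())
E
```

```text
scene 447.84084830172486 [-0.001 -0.459  0.857] [ 0.5   0.49 -0.71]
top 442.9683564045794 [0.436 0.079 1.374] [ 0.08  0.01 -1.  ]
{'time': 0.1, 'joints': array([ 1.07366370e+00,  1.81492004e-01,  1.60791332e+00, -3.87229808e-06,
        1.35376896e+00, -2.06286717e-01]), 'qvel': array([ 0.00328468, -0.00080346, -0.00350478,  0.00303227, -0.00019688,
        0.00054482]), 'joint_efforts': array([-4.14651631e-04, -4.45868361e+01, -3.52242279e+01, -1.26790255e-04,
        4.01949277e-03,  8.43520547e-05]), 'ee_pos': array([0.16463667, 0.55043589, 0.24445744]), 'eef_rot': array([ 1.44910475e-01,  9.89444455e-01, -7.43054537e-04, -2.70662966e-04]), 'force': array([-0.99955651, -0.69823093,  0.18389323]), 'wrist_torque': array([-0.00848434,  0.00599059, -0.02952987]), 'grasp_force': 0.0, 'finger_gap': 0.08520589519459924}
```

View pics/top.png

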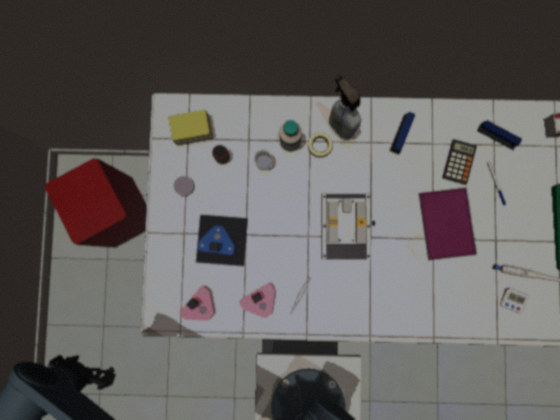

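View pics/scene.png

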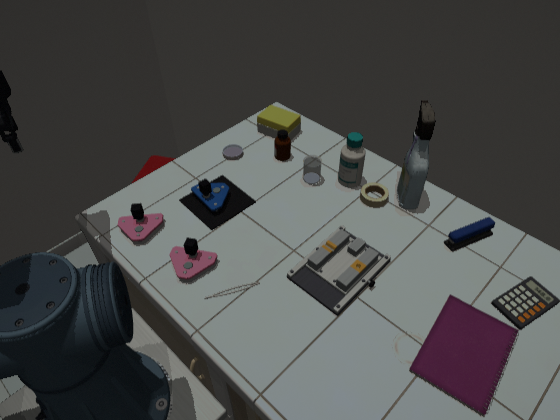

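Top view: the blue stage is at (217,243) on the black pad at (222,240). The look-alikes are pink stages at (200,303) and (259,300), so I choose the blue one. The base is at (346,226), with its flat block at (347,205) and brass marks at (332,222) and (362,222). Next, a close crop of both.

```bash
python3 - <<'E'
from h import *
import pickle
a=pickle.load(open("a.pkl","rb"));T=a["top"];S=a["scene"]
c=T["color"]
A=cv2.resize(c[200:280,180:260],(400,400),interpolation=cv2.INTER_CUBIC);B=cv2.resize(c[186:266,306:386],(400,400),interpolation=cv2.INTER_CUBIC)
cc=S["color"]
D=cv2.resize(cc[165:235,170:270],(400,280),interpolation=cv2.INTER_CUBIC)
cv2.imwrite("pics/crop.png",cv2.cvtColor(np.clip(np.hstack([A,B])*1.6,0,255).astype('uint8'),cv2.COLOR_RGB2BGR))
def blob(im,box,lo,hi):
    x0,y0,x1,y1=box;h=cv2.cvtColor(im["color"],cv2.COLOR_RGB2HSV)[y0:y1,x0:x1]
    m=cv2.inRange(h,lo,hi);n,l,s,ce=cv2.connectedComponentsWithStats(m);i=1+np.argmax(s[1:,4])
    return (l==i).astype('uint8'),s[i]+[x0,y0,0,0,0],ce[i]+[x0,y0]
m,s,ce=blob(T,(190,205,255,275),(100,120,50),(125,255,255));print("blue",s,ce)
p=np.argwhere(m)[:,::-1]+[190,205]
W=np.array([ray(T,u,v,.030)[:2] for u,v in p]);print(W.min(0),W.max(0))
tri=cv2.minEnclosingTriangle((W*1000).astype('float32'))[1];print(tri.reshape(-1,2).round(0))
for n,im,box in(("top",T,(315,186,380,266)),("scene",S,(285,225,395,315))):
    x0,y0,x1,y1=box
    h=cv2.cvtColor(im["color"],cv2.COLOR_RGB2HSV)[y0:y1,x0:x1]
    k,l,s,ce=cv2.connectedComponentsWithStats(cv2.inRange(h,(10,130,80),(30,255,255)))
    for i in range(1,k):
        if s[i,4]>8: print(n,s[i],(ce[i]+[x0,y0]).round(1),ray(im,*(ce[i]+[x0,y0]),.042).round(4))
E
```

```text
blue [198 225  37  30 609] [216.86699507 241.31198686]
[0.4505073  0.23468176] [0.53831629 0.34443712]
[[445. 214.]
 [462. 370.]
 [556. 281.]]
top [14 32  8  3 20] [332.5 219. ] [ 0.5627 -0.0613  0.042 ]
top [42 32  9  8 66] [360.6 221.5] [ 0.5568 -0.1461  0.042 ]
top [14 37  8  3 16] [332.5 224.1] [ 0.5472 -0.0615  0.042 ]
scene [41 16 11  8 48] [330.8 244.5] [ 0.5591 -0.0672  0.042 ]
scene [37 20 10  8 25] [326.8 248.4] [ 0.5436 -0.0679  0.042 ]
scene [ 66  35  15  13 103] [358.1 265.4] [ 0.5545 -0.1508  0.042 ]
```

View pics/crop.png

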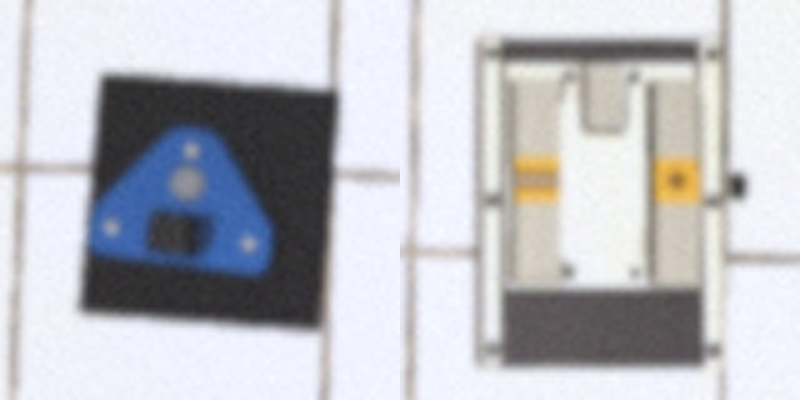

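The crop confirms the blue stage. Its screws are at crop (191,150), (111,228) and (249,243), with yaw about -0.11, and its +x points like the base's. On the base, the cone is on the right at (682,180), the groove on the left and the flat block up. Now I'll work out the approach above the stage.

```bash
cat >> h.py <<'E'
from scipy.spatial.transform import Rotation as Ro
def plan(xyz,yaw):
    """shift in tool axes (m) and turn (deg about tool z) so that tool points down, tool x along -(cos yaw,sin yaw)"""
    s=r.read_state();R=Ro.from_quat(s["eef_rot"])
    c,k=np.cos(yaw),np.sin(yaw);G=np.array([[-c,-k*1.0,0],[-k,c,0],[0,0,-1]])
    G=np.column_stack([[-c,-k,0],[-k,c,0],[0,0,-1]])
    print("pos",s["ee_pos"].round(4),"tool shift mm",(R.inv().apply(np.array(xyz)-s["ee_pos"])*1000).round(1),"rot deg",np.degrees((R.inv()*Ro.from_matrix(G)).as_rotvec()).round(2),"F",s["force"].round(2),"gap",round(s["finger_gap"],4))
E
python3 - <<'E'
from h import *
import pickle
a=pickle.load(open("a.pkl","rb"));T=a["top"]
P={n:ray(T,180+x/5-.4,200+y/5-.4,.030) for n,x,y in(("flat",191,150),("groove",111,228),("cone",249,243))}
for n in P:print(n,P[n].round(4))
o=(P["groove"]+P["cone"])/2;d=P["flat"]-o;print(o,np.linalg.norm(d),np.linalg.norm(P["groove"]-P["cone"]))
y=P["groove"]-P["cone"];print("yaw",np.arctan2(d[1],d[0]),np.arctan2(-y[0],y[1]))
plan([o[0],o[1],.20],-0.11)
E
```

```text
flat [0.5243 0.2859 0.03  ]
groove [0.4758 0.333  0.03  ]
cone [0.4685 0.2488 0.03  ]
[0.47212851 0.29089113 0.03      ] 0.052368371522343526 0.08447994444103593
yaw -0.09514504400482808 -0.08684501878284606
pos [0.1646 0.5504 0.2445] tool shift mm [-369.  -160.4   44.6] rot deg [ -0.09  -0.03 -10.36] F [-1.   -0.7   0.18] gap 0.0852
```

Request:
jog_arm(
  rows=[
    {"xyz":[-0.074,-0.032,0.009],"rot":[0,0,0]},
    {"xyz":[-0.074,-0.032,0.009],"rot":[0,0,0]},
    {"xyz":[-0.074,-0.032,0.009],"rot":[0,0,0]},
    {"xyz":[-0.074,-0.032,0.009],"rot":[0,0,0]},
    {"xyz":[-0.074,-0.032,0.009],"rot":[0,0,0]},
    {"xyz":[-0.074,-0.032,0.009],"rot":[0,0,0]},
    {"xyz":[-0.074,-0.032,0.009],"rot":[0,0,0]},
    {"xyz":[-0.074,-0.032,0.009],"rot":[0,0,0]},
    {"xyz":[-0.074,-0.032,0.009],"rot":[0,0,0]},
    {"xyz":[-0.074,-0.032,0.009],"rot":[0,0,0]},
    {"xyz":[0,0,0],"rot":[0,0,-0.64]},
    {"xyz":[0,0,0],"rot":[0,0,-0.64]},
    {"xyz":[0,0,0],"rot":[0,0,-0.64]},
    {"xyz":[0,0,0],"rot":[0,0,0]},
  ],
)

```text
time: 1.5
ee_pos: [0.4732, 0.2912, 0.1998]
eef_rot: [0.045, 0.999, -0.0, -0.0]
force: [0.6, 0.3, -0.7]
finger_gap: 0.0856
grasp_force: 0.0
```

```bash
python3 - <<'E'
from h import *
import pickle
w=r.get_image("wrist");pickle.dump(w,open("w.pkl","wb"));save(w,"w1.png")
plan([.472,.291,.20],-.09)
print(np.array(w["R"]).round(2),(-np.array(w["R"]).T@w["t"]).round(3),f(w))
print(proj(w,[.472,.291,.078]),proj(w,[.472,.291,.030]))
E
```

```text
pos [0.4732 0.2913 0.1999] tool shift mm [ 1.2 -0.5 -0.1] rot deg [-0.02 -0.04 -0.08] F [ 0.84  0.52 -0.74] gap 0.0855
[[ 0.09  1.   -0.  ]
 [ 0.96 -0.09  0.28]
 [ 0.27 -0.02 -0.96]] [0.402 0.296 0.328] 300.155128789302
[280.73716719 207.38207106] [280.58808607 194.62064777]
```

View pics/w1.png

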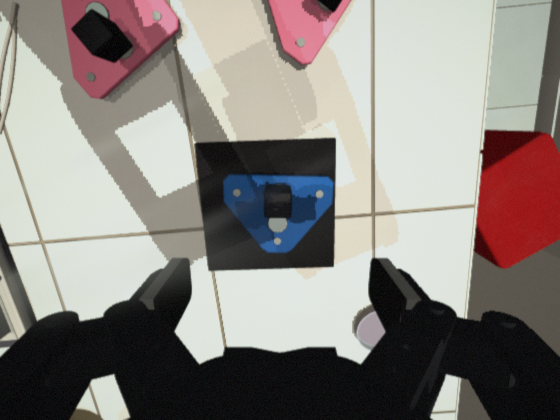

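The wrist view shows the blue stage upright below the gripper. The knob is at (278,202) and the screws at (237,193), (319,194) and (277,241).

```bash
python3 - <<'E'
from h import *
import pickle
w=pickle.load(open("w.pkl","rb"))
c,g,fl=[ray(w,u,v,.030) for u,v in((237,193),(319,194),(277,241))]
print(c,g,fl,np.linalg.norm(c-g),(c+g)/2);y=g-c;y*=np.sign(y[1]);print("yaw",np.arctan2(-y[0],y[1]))
gr=cv2.cvtColor(w["color"],cv2.COLOR_RGB2HSV)
sub=w["color"][178:225,258:300].max(2);print((sub.astype(int)[::3,::2]))
o=(c+g)/2
for z in(.078,.065,.03):print(z,proj(w,[o[0],o[1],z]))
E
```

```text
[0.46636997 0.24699948 0.03      ] [0.47483386 0.32999636 0.03      ] [0.52215447 0.28272193 0.03      ] 0.08342733319632584 [0.47060191 0.28849792 0.03      ]
yaw -0.10162704151011041
[[137 131 134 131 131 132 132 134 155 157 160 157 157 159 158 169 172 171
  171 172 173]
 [149 152 149 133 105 118 130 131 134 155 157 156 155 153 154 169 173 171
  169 171 173]
 [147 120 116  98  53  50  55  57  57  55  59  61  59  60  97 119 146 163
  175 174 173]
 [ 86  80  78  68  33  31  32  35  36  37  37  38  37  38  39  35  75 149
  155 175 173]
 [ 80  78  68  54  38  37  35  38  36  36  36  36  35  30  30  29  41 140
  149 152 150]
 [ 78  81  70  47  47  46  46  46  44  48  44  41  43  42  42  39  35 133
  148 149 148]
 [ 81  79  79  49  47  43  51  54  52  52  50  50  54  55  54  53  38  71
   83 117  98]
 [ 81  78  79  45  37  42  46  43  50  52  52  52  53  51  50  46  31  71
   80  78  78]
 [ 78  80  77  41  36  39  36  34  40  36  36  38  34  33  39  31  26  73
   77  79  78]
 [ 78  77  77  40  25  27  30  27  25  30  34  32  31  25  29  20  27  71
   79  80  79]
 [ 79  80  75  32  21  24  24  25  36  32  28  29  24  23  26  20  24  73
   79  79  79]
 [ 80  79  76  36  22  27  24  25  27  23  23  24  24  25  28  26  27  73
   76  78  77]
 [ 77  78  76  37  19  21  24  22  25  26  29  25  27  26  18  23  23  75
   78  78  77]
 [ 77  79  77  66  45  38  51  54  55  56  52  52  52  46  30  31  48  76
   77  75  79]
 [ 76  76  78  77  77  72 150 151 151 151 151 151 151 153 107 110  88  78
   81  78  78]
 [ 78  79  77  78  76 109 150 151 151 151 147 151 150 150 157 133 142 141
  119 120 120]]
0.078 [277.70865623 206.0780335 ]
0.065 [277.80250972 202.24976346]
0.03 [278.01701297 193.50020748]
```

Request:
jog_arm(
  rows=[
    {"xyz":[0.004,-0.005,0.06],"rot":[0,0,0.08]},
    {"xyz":[0,0,0.06],"rot":[0,0,0]},
    {"xyz":[0,0,0.06],"rot":[0,0,0]},
    {"xyz":[0,0,0.05],"rot":[0,0,0]},
    {"xyz":[0,0,0.03],"rot":[0,0,0]},
    {"xyz":[0,0,0.018],"rot":[0,0,0]},
    {"xyz":[0,0,0],"rot":[0,0,0]},
  ],
)

```text
time: 2.25
ee_pos: [0.4707, 0.2891, 0.0605]
eef_rot: [0.049, 0.999, -0.0, -0.001]
force: [-0.2, 0.5, -0.1]
finger_gap: 0.0856
grasp_force: 0.0
```

Request:
jog_arm(
  rows=[
    {"xyz":[0,0,0],"rot":[0,0,0]},
    {"xyz":[0,0,0],"rot":[0,0,0]},
    {"xyz":[0,0,0],"rot":[0,0,0]},
    {"xyz":[0,0,0],"rot":[0,0,0]},
    {"xyz":[0,0,0],"rot":[0,0,0]},
    {"xyz":[0,0,0],"rot":[0,0,0]},
    {"xyz":[0,0,0],"rot":[0,0,0]},
    {"xyz":[0,0,0],"rot":[0,0,0]},
  ],
  hand=1,
  newtons=60,
)

```text
time: 3.05
ee_pos: [0.4716, 0.2893, 0.0616]
eef_rot: [0.049, 0.999, 0.0, 0.0]
force: [0.4, 0.8, 1.7]
finger_gap: 0.0228
grasp_force: 61.6
```

Request:
jog_arm(
  rows=[
    {"xyz":[0,0,-0.02],"rot":[0,0,0]},
    {"xyz":[0,0,-0.04],"rot":[0,0,0]},
    {"xyz":[0,0,-0.06],"rot":[0,0,0]},
    {"xyz":[0,0,-0.06],"rot":[0,0,0]},
    {"xyz":[0,0,-0.02],"rot":[0,0,0]},
    {"xyz":[0,0,0],"rot":[0,0,0]},
  ],
)

```text
time: 3.65
ee_pos: [0.4718, 0.2894, 0.1625]
eef_rot: [0.049, 0.999, 0.0, 0.001]
force: [-0.2, -0.3, -4.0]
finger_gap: 0.0234
grasp_force: 60.9
```

```bash
python3 - <<'E'
from h import *
import pickle
T=pickle.load(open("a.pkl","rb"))["top"]
# base: outline of guides + dark: edges in enlarged crop; end plates dark at 503-700 crop
def pt(x,y,z): return ray(T,306+x/5-.4,186+y/5-.4,z)
g=cv2.cvtColor(T["color"],cv2.COLOR_RGB2GRAY).astype(float)
# dark lower plate: left/right/bottom edges; dark-plate mask
m=(g[186:266,306:386]<75).astype('uint8');n,l,s,c=cv2.connectedComponentsWithStats(m)
for i in range(1,n):
    if s[i,4]>40:
        q=np.argwhere(l==i)[:,::-1]+[306,186];W=np.array([ray(T,u,v,.010)[:2] for u,v in q])
        print(s[i],W.min(0).round(4),W.max(0).round(4),cv2.minAreaRect((W*1000).astype('float32')))
for y in(40,365): print([pt(x,y,.0195).round(4) for x in(478,723)])
st=r.read_state();print(st["ee_pos"],st["force"],st["finger_gap"])
E
```

```text
[ 20   9  39   3 115] [ 0.634  -0.1615] [ 0.6425 -0.0437] ((638.2061767578125, -102.58167266845703), (6.261202335357666, 117.81671905517578), 1.1523035764694214)
[ 21  58  40  15 542] [ 0.4454 -0.1686] [ 0.4906 -0.0487] ((467.9703674316406, -108.5791015625), (42.906986236572266, 119.58248138427734), 1.217443823814392)
[array([ 0.6477, -0.2741,  0.0195]), array([ 0.6508, -0.4245,  0.0195])]
[array([ 0.4482, -0.2738,  0.0195]), array([ 0.4513, -0.4224,  0.0195])]
[0.47180118 0.28944295 0.16251994] [-0.22185311 -0.29940266 -4.03113413] 0.023433426217279302
```

Request:
jog_arm(
  rows=[
    {"xyz":[-0.025,-0.04,-0.0076],"rot":[0,0,0]},
    {"xyz":[-0.045,-0.07,-0.0076],"rot":[0,0,0]},
    {"xyz":[-0.05,-0.08,-0.0076],"rot":[0,0,0]},
    {"xyz":[-0.05,-0.08,-0.0076],"rot":[0,0,0]},
    {"xyz":[-0.05,-0.08,-0.0076],"rot":[0,0,0]},
    {"xyz":[-0.05,-0.08,-0.0076],"rot":[0,0,0]},
    {"xyz":[-0.05,-0.08,-0.0076],"rot":[0,0,0]},
    {"xyz":[-0.05,-0.08,-0.0076],"rot":[0,0,0]},
    {"xyz":[-0.05,-0.08,-0.0076],"rot":[0,0,0]},
    {"xyz":[-0.035,-0.05,-0.0076],"rot":[0,0,0]},
    {"xyz":[-0.017,-0.024,0],"rot":[0,0,0]},
    {"xyz":[0,0,0],"rot":[0,0,-0.4]},
    {"xyz":[0,0,0],"rot":[0,0,-0.4]},
    {"xyz":[0,0,0],"rot":[0,0,-0.35]},
    {"xyz":[0,0,0],"rot":[0,0,0]},
  ],
)

```text
time: 5.15
ee_pos: [0.6683, -0.103, 0.1966]
eef_rot: [-0.012, 1.0, 0.001, -0.002]
force: [0.2, -1.0, -4.7]
finger_gap: 0.0232
grasp_force: 60.8
```

```bash
python3 - <<'E'
from h import *
import pickle
w=r.get_image("wrist");pickle.dump(w,open("w2.pkl","wb"));save(w,"w2.png")
pickle.dump(r.read_state(),open("s2.pkl","wb"))
plan([.67,-.105,.20],.02)
h=cv2.cvtColor(w["color"],cv2.COLOR_RGB2HSV)
k,l,s,ce=cv2.connectedComponentsWithStats(cv2.inRange(h,(10,130,80),(30,255,255)))
for i in range(1,k):
    if s[i,4]>40: print(s[i],ce[i].round(1),ray(w,*ce[i],.042).round(4))
E
```

```text
pos [ 0.6685 -0.1031  0.1971] tool shift mm [-1.4 -1.9 -3. ] rot deg [ 0.09 -0.2   0.12] F [ 0.16 -0.11 -5.6 ] gap 0.0235
[ 214   56   33   33 1011] [229.8  71.8] [ 0.5548 -0.1496  0.042 ]
[311  57  32  15 456] [326.6  63.7] [ 0.5463 -0.0662  0.042 ]
[310  78  32  12 382] [325.4  83.5] [ 0.5622 -0.0661  0.042 ]
```

View pics/w2.png

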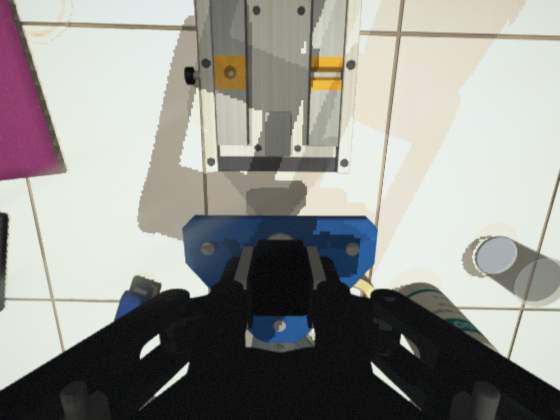

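The wrist view shows the cone at (230,72), the groove at (326,74), guide screws near (206,63), (211,162), (350,65) and (344,162), and held-stage screws at (208,249) and (352,249). I'll compare the base and the held stage in this one view.

```bash
python3 - <<'E'
from h import *
import pickle
w=pickle.load(open("w2.pkl","rb"));s=pickle.load(open("s2.pkl","rb"));g=cv2.cvtColor(w["color"],cv2.COLOR_RGB2GRAY)
def loc(u,v,dark,R=6):
    p=g[v-R:v+R+1,u-R:u+R+1].astype(float);med=np.median(p);q=np.clip((med-p) if dark else (p-med),0,None);q[q<q.max()*.4]=0
    n,l=cv2.connectedComponents((q>0).astype('uint8'));b=max(range(1,n),key=lambda i:q[l==i].sum());q[l!=b]=0
    Y,X=np.mgrid[:2*R+1,:2*R+1];return u-R+(q*X).sum()/q.sum(),v-R+(q*Y).sum()/q.sum()
S={}
for n,u,v in(("Ln",206,63),("Lf",211,162),("Rn",350,65),("Rf",344,162)):
    p=loc(u,v,True);S[n]=ray(w,*p,.0195);print(n,np.round(p,1),S[n].round(4))
for a,b in(("Ln","Lf"),("Rn","Rf")):
    d=S[b]-S[a];print("yaw",np.arctan2(d[1],d[0]),np.linalg.norm(d))
for a,b in(("Ln","Rn"),("Lf","Rf")):
    d=S[b]-S[a];print("yawx",np.arctan2(-d[0],d[1]),np.linalg.norm(d),(S[a]+S[b])/2)
z=s["ee_pos"][2]-.0556+.024
P=[]
for u,v in((208,249),(352,249)):
    p=loc(u,v,False,9);P.append(ray(w,*p,z));print(np.round(p,1),P[-1].round(4))
d=P[1]-P[0];print("stage",(P[0]+P[1])/2,np.linalg.norm(d),np.arctan2(-d[0],d[1]),"tcp",s["ee_pos"])
E
```

```text
Ln [205.5  62.9] [ 0.5443 -0.1755  0.0195]
Lf [210.6 161.4] [ 0.6353 -0.1744  0.0195]
Rn [350.4  64.4] [ 0.5423 -0.0408  0.0195]
Rf [343.8 162.6] [ 0.6334 -0.0395  0.0195]
yaw 0.012816463572790059 0.0910618659086218
yaw 0.014826798814847029 0.0910510271258451
yawx 0.014404105757775886 0.13475464996570682 [ 0.54330765 -0.10817623  0.0195    ]
yawx 0.014483639871395268 0.1349377106273766 [ 0.63435535 -0.10691773  0.0195    ]
[205.3 248.6] [ 0.6669 -0.1466  0.1655]
[354.7 250.4] [ 0.6661 -0.0609  0.1655]
stage [ 0.66653297 -0.10375316  0.16545536] 0.08579528509772759 0.009303037855286354 tcp [ 0.6685264  -0.10308597  0.19705536]
```

Request:
jog_arm(
  rows=[
    {"xyz":[0.02,-0.0035,0.01],"rot":[0,0,0]},
    {"xyz":[0.04,0,0.02],"rot":[0,0,0]},
    {"xyz":[0.05,0,0.025],"rot":[0,0,0]},
    {"xyz":[0.05,0,0.03],"rot":[0,0,0]},
    {"xyz":[0.04,0,0.03],"rot":[0,0,0]},
    {"xyz":[0.025,0,0.025],"rot":[0,0,0]},
    {"xyz":[0.016,0,0.016],"rot":[0,0,0]},
    {"xyz":[0,0,0.008],"rot":[0,0,0]},
    {"xyz":[0,0,0],"rot":[0,0,0]},
    {"xyz":[0,0,0],"rot":[0,0,0]},
  ],
)

```text
time: 6.2
ee_pos: [0.5504, -0.1088, 0.118]
eef_rot: [-0.011, 1.0, -0.0, 0.001]
force: [-0.3, -0.2, -4.5]
finger_gap: 0.023
grasp_force: 60.8
```

```bash
python3 - <<'E'
from h import *
import pickle
w=r.get_image("wrist");pickle.dump(w,open("w3.pkl","wb"));save(w,"w3.png")
plan([.548,-.1073,.11],.02)
E
```

```text
pos [ 0.5504 -0.1088  0.1181] tool shift mm [2.4 1.6 8.1] rot deg [-0.04  0.1   0.14] F [ 0.1  -0.24 -5.22] gap 0.0232
```

View pics/w3.png

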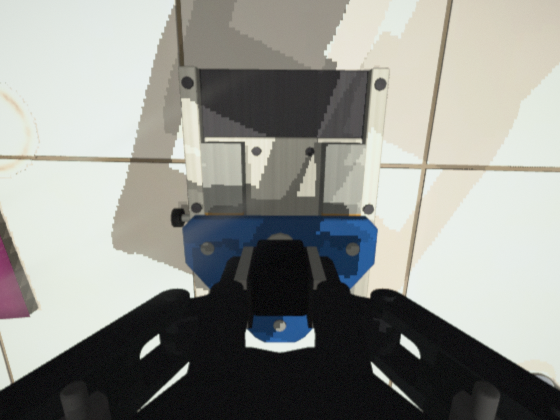

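The stage is over the base. The guide screws are at (187,82), (196,208), (380,84) and (369,208), and the stage screws at (208,249) and (352,249). I'll check the lateral offset once.

```bash
python3 - <<'E'
from h import *
import pickle
w=pickle.load(open("w3.pkl","rb"))
a,b,c,d=[ray(w,u,v,.0195) for u,v in((187.3,82.7),(196.2,208.2),(380,84),(369,208.7))]
m0,m1=(a+c)/2,(b+d)/2;y=m1-m0;yaw=np.arctan2(y[1],y[0]);v=d-b;print(m0,m1,yaw,np.arctan2(-v[0],v[1]),np.linalg.norm(y))
z=.118-.0556+.024
P=[ray(w,u,v,z) for u,v in((207,249),(353,249.5))];o=(P[0]+P[1])/2;q=P[1]-P[0]
print(o,np.linalg.norm(q),"stage yaw",np.arctan2(-q[0],q[1]),"lateral off (stage-line) mm",1000*((o-m1)[1]-np.tan(.0145)*(o-m1)[0]),"x from base mid",o[0]-m1[0])
E
```

```text
[ 0.45240258 -0.10929598  0.0195    ] [ 0.54355155 -0.10773445  0.0195    ] 0.0171299554243939 0.019843293609876397 0.09116234511417003
[ 0.54877581 -0.10969366  0.0864    ] 0.08402065811146063 stage yaw 0.01924043914114196 lateral off (stage-line) mm -2.0349657054354426 x from base mid 0.005224253870385498
```

Request:
jog_arm(
  rows=[
    {"xyz":[0.005,0.0036,0.012],"rot":[0,0,0]},
    {"xyz":[0,0,0.014],"rot":[0,0,0]},
    {"xyz":[0,0,0.006],"rot":[0,0,0]},
    {"xyz":[0,0,0.003],"rot":[0,0,0]},
    {"xyz":[0,0,0.002],"rot":[0,0,0]},
    {"xyz":[0,0,0.002],"rot":[0,0,0]},
    {"xyz":[0,0,0],"rot":[0,0,0]},
    {"xyz":[0,0,0],"rot":[0,0,0]},
  ],
)

```text
time: 7.05
ee_pos: [0.5468, -0.1069, 0.0981]
eef_rot: [-0.011, 1.0, -0.0, 0.0]
force: [-2.1, 0.6, -1.1]
finger_gap: 0.0232
grasp_force: 61.4
```

Request:
jog_arm(
  rows=[
    {"xyz":[0,0,0.002],"rot":[0,0,0]},
    {"xyz":[0,0,0.002],"rot":[0,0,0]},
    {"xyz":[0,0,0],"rot":[0,0,0]},
    {"xyz":[0,0,0],"rot":[0,0,0]},
    {"xyz":[0,0,0],"rot":[0,0,0]},
  ],
)

```text
time: 7.55
ee_pos: [0.5468, -0.1069, 0.096]
eef_rot: [-0.011, 1.0, -0.0, 0.0]
force: [-2.4, 0.9, 2.9]
finger_gap: 0.0233
grasp_force: 61.7
```

Request:
jog_arm(
  rows=[
    {"xyz":[-0.002,0,0],"rot":[0,0,0]},
    {"xyz":[-0.002,0,0],"rot":[0,0,0]},
    {"xyz":[-0.002,0,0],"rot":[0,0,0]},
    {"xyz":[-0.002,0,0],"rot":[0,0,0]},
    {"xyz":[-0.002,0,0],"rot":[0,0,0]},
    {"xyz":[-0.002,0,0],"rot":[0,0,0]},
    {"xyz":[0,0,0],"rot":[0,0,0]},
    {"xyz":[0,0,0],"rot":[0,0,0]},
  ],
)

```text
time: 8.35
ee_pos: [0.554, -0.1069, 0.0961]
eef_rot: [-0.011, 1.0, -0.0, 0.002]
force: [4.9, -1.0, -1.6]
finger_gap: 0.0232
grasp_force: 61.3
```

Request:
jog_arm(
  rows=[
    {"xyz":[-0.002,0,0.001],"rot":[0,0,0]},
    {"xyz":[0,0,0],"rot":[0,0,0]},
    {"xyz":[0,0,0],"rot":[0,0,0]},
  ],
)

```text
time: 8.65
ee_pos: [0.5544, -0.1069, 0.0958]
eef_rot: [-0.011, 1.0, -0.0, 0.001]
force: [3.2, 0.3, 1.4]
finger_gap: 0.0228
grasp_force: 61.6
```

Request:
jog_arm(
  rows=[
    {"xyz":[-0.001,0,0.002],"rot":[0,0,0]},
    {"xyz":[0,0,0.002],"rot":[0,0,0]},
    {"xyz":[0,0,0],"rot":[0,0,0]},
    {"xyz":[0,0,0],"rot":[0,0,0]},
    {"xyz":[0,0,0],"rot":[0,0,0]},
  ],
)

```text
time: 9.15
ee_pos: [0.5544, -0.1068, 0.0935]
eef_rot: [-0.011, 1.0, -0.0, 0.0]
force: [3.0, -1.1, 2.3]
finger_gap: 0.0232
grasp_force: 61.7
```

Request:
jog_arm(
  rows=[
    {"xyz":[-0.002,0,0],"rot":[0,0,0]},
    {"xyz":[0,0,0],"rot":[0,0,0]},
    {"xyz":[0,0,0],"rot":[0,0,0]},
    {"xyz":[0,0,0],"rot":[0,0,0]},
  ],
)

```text
time: 9.55
ee_pos: [0.5553, -0.1066, 0.0933]
eef_rot: [-0.011, 1.0, -0.0, 0.0]
force: [3.4, -0.6, 2.4]
finger_gap: 0.0231
grasp_force: 61.8
```

```bash
python3 - <<'E'
from h import *
import pickle
w=r.get_image("wrist");T=r.get_image("scene");pickle.dump((w,T),open("w4.pkl","wb"))
W=w["color"][60:360,150:410];S=cv2.resize(T["color"][190:310,280:400],(450,450),interpolation=cv2.INTER_CUBIC)
W=cv2.resize(W,(390,450));cv2.imwrite("pics/w4.png",cv2.cvtColor(np.clip(np.hstack([W,S[:,:410]])*1.4,0,255).astype('uint8'),cv2.COLOR_RGB2BGR))
plan([.5564,-.1069,.0935],.0175)
E
```

```text
pos [ 0.5553 -0.1067  0.0933] tool shift mm [-1.1 -0.3 -0.2] rot deg [-0.    0.01  0.27] F [ 4.2  -0.77  2.53] gap 0.0229
```

View pics/w4.png

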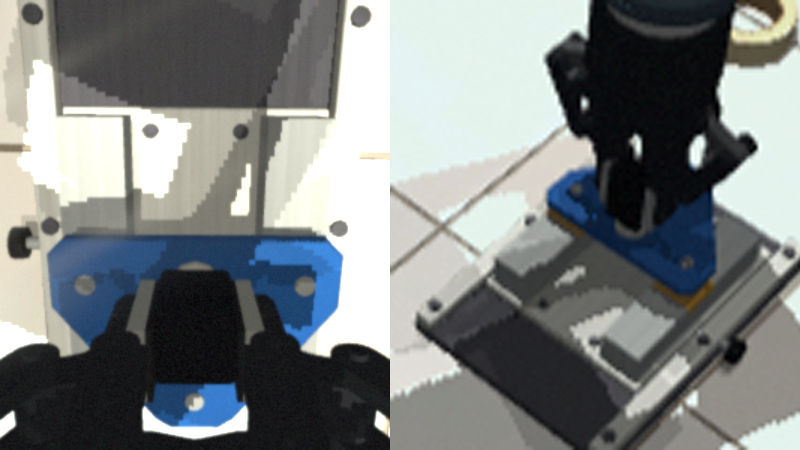

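Request:
jog_arm(
  rows=[
    {"xyz":[-0.002,0,0],"rot":[0,0,0]},
    {"xyz":[0,0,0],"rot":[0,0,0]},
    {"xyz":[0,0,0],"rot":[0,0,0]},
    {"xyz":[0,0,0],"rot":[0,0,0]},
  ],
)

```text
time: 10.05
ee_pos: [0.5557, -0.1066, 0.093]
eef_rot: [-0.011, 1.0, 0.0, -0.001]
force: [1.5, -1.8, 2.7]
finger_gap: 0.0231
grasp_force: 61.8
```

Request:
jog_arm(
  rows=[
    {"xyz":[-0.002,0,0],"rot":[0,0,0]},
    {"xyz":[0,0,0],"rot":[0,0,0]},
    {"xyz":[0,0,0],"rot":[0,0,0]},
    {"xyz":[0,0,0],"rot":[0,0,0]},
  ],
)

```text
time: 10.45
ee_pos: [0.5561, -0.1065, 0.0928]
eef_rot: [-0.011, 1.0, 0.0, -0.001]
force: [-3.8, -3.3, 2.9]
finger_gap: 0.0231
grasp_force: 61.8
```

Request:
jog_arm(
  rows=[
    {"xyz":[0.0012,-0.0008,0],"rot":[0,0,0]},
    {"xyz":[0,0,0.002],"rot":[0,0,0]},
    {"xyz":[0,0,0.002],"rot":[0,0,0]},
    {"xyz":[0,0,0.002],"rot":[0,0,0]},
    {"xyz":[0,0,0.002],"rot":[0,0,0]},
    {"xyz":[0,0,0.002],"rot":[0,0,0]},
    {"xyz":[0,0,0],"rot":[0,0,0]},
    {"xyz":[0,0,0],"rot":[0,0,0]},
    {"xyz":[0,0,0],"rot":[0,0,0]},
    {"xyz":[0,0,0],"rot":[0,0,0]},
  ],
)

```text
time: 11.45
ee_pos: [0.5561, -0.1067, 0.0881]
eef_rot: [-0.011, 1.0, 0.0, -0.001]
force: [-6.1, -0.5, 5.7]
finger_gap: 0.0231
grasp_force: 61.9
```

Request:
jog_arm(
  rows=[
    {"xyz":[0.0016,0,0.001],"rot":[0,0,0]},
    {"xyz":[0,0,0],"rot":[0,0,0]},
    {"xyz":[0,0,0],"rot":[0,0,0]},
    {"xyz":[0,0,0],"rot":[0,0,0]},
  ],
)

```text
time: 11.85
ee_pos: [0.556, -0.1068, 0.0879]
eef_rot: [-0.011, 1.0, 0.0, 0.0]
force: [-2.9, 1.5, 5.1]
finger_gap: 0.0229
grasp_force: 62.1
```

Request:
jog_arm(
  rows=[
    {"xyz":[0.0012,0,0.001],"rot":[0,0,0]},
    {"xyz":[0,0,0],"rot":[0,0,0]},
    {"xyz":[0,0,0],"rot":[0,0,0]},
    {"xyz":[0,0,0],"rot":[0,0,0]},
    {"xyz":[0,0,0],"rot":[0,0,0]},
  ],
)

```text
time: 12.35
ee_pos: [0.5558, -0.1068, 0.0876]
eef_rot: [-0.011, 1.0, 0.0, 0.001]
force: [-2.1, 1.8, 4.3]
finger_gap: 0.0229
grasp_force: 62.2
```

```bash
python3 - <<'E'
from h import *
import pickle
w=r.get_image("wrist");pickle.dump(w,open("w5.pkl","wb"))
plan([.556,-.1068,.0943],.0175)
W=cv2.resize(w["color"][190:350,170:390],(770,560),interpolation=cv2.INTER_CUBIC);cv2.imwrite("pics/w5.png",cv2.cvtColor(W,cv2.COLOR_RGB2BGR))
w3=pickle.load(open("w4.pkl","rb"))[0]
E
```

```text
pos [ 0.5559 -0.1068  0.0876] tool shift mm [-0.2  0.  -6.7] rot deg [0.01 0.08 0.27] F [-1.67  3.19  4.9 ] gap 0.023
```

View pics/w5.png

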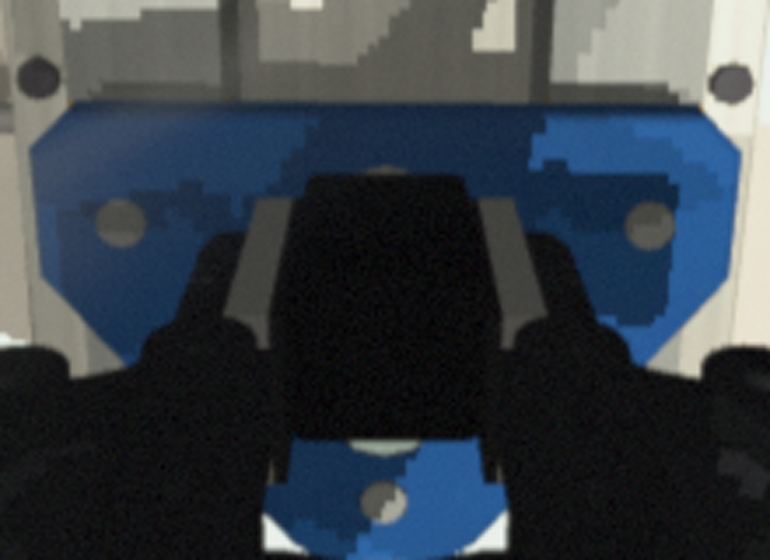

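The view shows the stage level between the guides, with its screws at crop (121,223) and (650,225). Their spacing gives the plate height.

```bash
python3 - <<'E'
from h import *
import pickle
w=pickle.load(open("w5.pkl","rb"))
for z in(.0627,.0660):
    P=[ray(w,170+u/3.5,190+v/3.5,z) for u,v in((121,223),(650,225),(384,502))];o=(P[0]+P[1])/2
    print(z,np.linalg.norm(P[0]-P[1]),np.linalg.norm(P[2]-o),o)
E
```

```text
0.0627 0.08374921831592601 0.052068682367062476 [ 0.55413521 -0.10762307  0.0627    ]
0.066 0.0819407059327209 0.05094429149235873 [ 0.55261938 -0.10766439  0.066     ]
```

Request:
jog_arm(
  rows=[
    {"xyz":[0.0006,0.0006,0.002],"rot":[0,0,0]},
    {"xyz":[0,0,0],"rot":[0,0,0]},
    {"xyz":[0,0,0],"rot":[0,0,0]},
    {"xyz":[0,0,0],"rot":[0,0,0]},
    {"xyz":[0,0,0],"rot":[0,0,0]},
    {"xyz":[0,0,0],"rot":[0,0,0]},
  ],
)

```text
time: 13.0
ee_pos: [0.5558, -0.1068, 0.0868]
eef_rot: [-0.011, 1.0, -0.0, 0.001]
force: [-1.0, 1.8, 5.8]
finger_gap: 0.0233
grasp_force: 62.1
```

Request:
jog_arm(
  rows=[
    {"xyz":[0,0,-0.004],"rot":[0,0,0]},
    {"xyz":[0,0,-0.004],"rot":[0,0,0]},
    {"xyz":[0,0,-0.004],"rot":[0,0,0]},
    {"xyz":[0,0,-0.0018],"rot":[0,0,0]},
    {"xyz":[0,0,0],"rot":[0,0,0]},
    {"xyz":[0,0,0],"rot":[0,0,0]},
    {"xyz":[0,0,0],"rot":[0,0,0]},
  ],
)

```text
time: 13.7
ee_pos: [0.5555, -0.1068, 0.0934]
eef_rot: [-0.011, 1.0, -0.0, 0.001]
force: [3.9, 1.1, 1.9]
finger_gap: 0.0234
grasp_force: 61.8
```

Request:
jog_arm(
  rows=[
    {"xyz":[-0.0014,0,0],"rot":[0,0,0]},
    {"xyz":[0,0,0],"rot":[0,0,0]},
    {"xyz":[0,0,0],"rot":[0,0,0]},
  ],
  newtons=20,
)

```text
time: 14.0
ee_pos: [0.5556, -0.1068, 0.0932]
eef_rot: [-0.011, 1.0, -0.0, 0.0]
force: [3.7, 1.1, 2.2]
finger_gap: 0.0235
grasp_force: 61.8
```

Request:
jog_arm(
  rows=[
    {"xyz":[0,0,0],"rot":[0,0,0]},
    {"xyz":[0,0,0],"rot":[0,0,0]},
    {"xyz":[0,0,0],"rot":[0,0,0]},
    {"xyz":[0,0,0],"rot":[0,0,0]},
    {"xyz":[0,0,0],"rot":[0,0,0]},
    {"xyz":[0,0,0],"rot":[0,0,0]},
    {"xyz":[0,0,0],"rot":[0,0,0]},
    {"xyz":[0,0,0],"rot":[0,0,0]},
    {"xyz":[0,0,-0.02],"rot":[0,0,0]},
    {"xyz":[0,0,-0.06],"rot":[0,0,0]},
    {"xyz":[0,0,-0.08],"rot":[0,0,0]},
    {"xyz":[0,0,-0.06],"rot":[0,0,0]},
    {"xyz":[0,0,0],"rot":[0,0,0]},
    {"xyz":[0,0,0],"rot":[0,0,0]},
  ],
  hand=-1,
)

```text
time: 15.4
ee_pos: [0.5561, -0.1069, 0.2045]
eef_rot: [-0.011, 1.0, -0.0, 0.001]
force: [-0.5, 0.7, -0.8]
finger_gap: 0.0855
grasp_force: 0.0
```

```bash
python3 - <<'E'
from h import *
import pickle
w=r.get_image("wrist");pickle.dump(w,open("w6.pkl","wb"));save(w,"w6.png")
print(r.read_state()["ee_pos"],r.read_state()["finger_gap"])
E
```

```text
[ 0.55525816 -0.10657505  0.20305619] 0.085293062923248
```

View pics/w6.png

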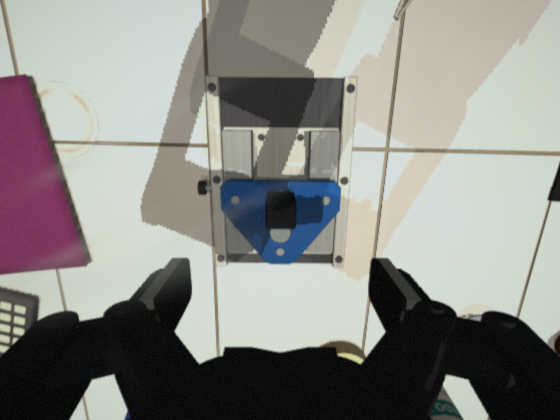

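The stage is released and sits on the base, with screws at (235,200), (326,200) and (280,252). One last numeric check, then I'll hand in.

```bash
python3 - <<'E'
from h import *
import pickle
w=pickle.load(open("w6.pkl","rb"));g=cv2.cvtColor(w["color"],cv2.COLOR_RGB2GRAY)
def loc(u,v,R=5):
    p=g[v-R:v+R+1,u-R:u+R+1].astype(float);q=np.clip(p-np.median(p),0,None);q[q<q.max()*.4]=0
    Y,X=np.mgrid[:2*R+1,:2*R+1];return u-R+(q*X).sum()/q.sum(),v-R+(q*Y).sum()/q.sum()
P=[ray(w,*loc(*p),.0627) for p in((235,200),(326,200),(280,252))];o=(P[0]+P[1])/2;d=P[1]-P[0]
print(o,np.linalg.norm(d),np.linalg.norm(P[2]-o),"yaw",np.arctan2(-d[0],d[1]))
G=[ray(w,u,v,.0195) for u,v in((216,180),(345,181),(221,258),(339,259))];m=(G[0]+G[1])/2;n=(G[2]+G[3])/2;print(m,n,np.arctan2(*(n-m)[1::-1]),"lat",(o-m)[1]-.0165*(o-m)[0])
E
```

```text
[ 0.55371815 -0.10735388  0.0627    ] 0.08453101776061632 0.05199235262900244 yaw 0.01659508191261089
[ 0.54357509 -0.10749966  0.0195    ] [ 0.63368164 -0.10594643  0.0195    ] 0.017236068537724993 lat -2.157690375112443e-05
```

```bash
python3 -c "
from plant import r
print(r.finish_job())"
```

```text
the job is handed in; nothing more can be done
None
```

I set the blue stage top home in the cone, groove and flat, pressed the knob about 7 mm, released it and handed the job in at about 15.5 s. The last wrist view showed it on the centre line with its axes matching the base; the hand-in returned no verdict.

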